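# Seal the leftovers container: clips first, vent last

## Task

Seal the white leftovers container for the fridge where it stands, so that the air can leave through the vent until the end: first press down the clip at the end away from the vent flap all the way to its stop, then press down the clip at the vent's end, and last press the small vent flap down flat on the lid. Only push with the fingertips: do not lift, tip or shove the container, and leave the bowl, butter dish, spoon and rail switch alone. Finish clear of everything.

Things in the scene. Friction and masses are not known exactly. Their poses are not given: they have to be found in the camera images.
- container: White plastic food container, loose, 0.55 to 0.95 kg, standing upright. Body 148 x 98 mm, lid 160 (x) x 110 (y) mm, flat lid top 72 mm above the base. Origin: centre of the underside. Its z is up; its x runs along the long side and points to the end where the vent flap is.
- plain_clip (a joint): Grey clip at the end away from the vent; hinge line on the lid's edge, container x = -80 mm, height 70 mm. Flap 28 mm long outward, 50 wide, 3 thick. 0 = 30 degrees above level; grows as pressed; 1.22 rad = shut (stop), 40 degrees below level. Starts at 0 to 0.35; stiff, stays where it is left. 2 to 5 N straight down 16 mm outside the lid's edge, to 12 mm below hinge height, shuts it.
- vent_clip (a joint): The same clip at the vent's end (container +x): hinge line at container x = +80 mm, height 70 mm; same size, values, start and force as plain_clip.
- vent_flap (a joint): Small grey flap on the lid top, 30 mm long, 28 wide, 4 thick, on the long centre line. Hinge line across the lid at container x = +25 mm, height 74 mm; it reaches from there to +x. 0 = up 45 degrees; 0.785 rad = flat on the lid, its top then 76 mm above the base. Starts at 0 to 0.25, stays where it is left; about 2 N pressed straight down 20 mm from its hinge.
- plain_clip_mid (a point): Middle of the plain_clip flap, 14 mm from its hinge; moves with the flap.
- vent_clip_mid (a point): Middle of the vent_clip flap, 14 mm from its hinge; moves with the flap.
- vent_flap_mid (a point): Middle of the vent flap, 15 mm from its hinge; moves with the flap.
- butter_dish: White ceramic covered butter dish, 170 x 95 mm, 75 mm high with its knob; loose bystander. Origin: centre of the underside.
- green_bowl: Green glass bowl, 124 mm across the rim, 60 mm high; loose bystander. Origin: centre of the underside.
- spoon: Stainless spoon lying flat, 180 mm long; loose bystander. Origin: under its middle.
- switch_tip (a point): Tip of the toggle switch's 30 mm lever, on the rail along the cart's left edge; bystander.
Mind the look-alikes: they are no part of the job. What is shaped like the container but blue or yellow is not meant.

How it is judged:
On the way, in this order (a step that is already met when the one before it is completed fails the run):
1. the clip away from the vent is shut (value of joint plain_clip above 1.08 rad), for 0.1 s.
2. the clip at the vent's end is shut (value of joint vent_clip above 1.08 rad), for 0.1 s.
3. the vent flap is flat on the lid (value of joint vent_flap above 0.66 rad), for 0.1 s.
At the end, for the whole second after the job is handed in: Both clips are shut (joint above 1.08 rad), the vent flap lies flat (above 0.66 rad), and the container stands upright and still within 40 mm of where it began (value of joint each of plain_clip, vent_clip above 1.08 rad and value of joint vent_flap above 0.66 rad and distance of container from where it was at the start of the episode below 0.04 m and angle between container's own z axis and vertical below 0.06 rad and linear speed of container below 0.02 m/s); the robot touches nothing.
It fails at once if the container is lifted or tipped (height (world z) of container above 0.012 m or angle between container's own z axis and vertical above 0.2 rad).
It fails at once if the container is shoved away (distance of container from where it was at the start of the episode above 0.06 m).
It fails at once if the butter dish, bowl, spoon or rail switch is moved (distance of any of butter_dish, green_bowl, spoon, switch_tip from where it was at the start of the episode above 0.015 m).
It fails at once if the vent flap is shut before both clips (value of joint vent_flap above 0.66 rad and value of joint any of plain_clip, vent_clip below 1.08 rad).
It fails at once if the vent-end clip is shut before the other (value of joint vent_clip above 1.08 rad and value of joint plain_clip below 1.08 rad).
It also fails if it takes over 56 s, if anything falls off the work surface, if the arm or the gripper's body presses on something with over 40 N, if the wrist force passes 120 N, or if a joint passes its speed limit or range.

## Robot

A 6-joint arm with a two-finger parallel gripper is mounted at the origin on the work surface. World frame = base frame: x ahead of the robot, y to its left, z up, the work surface at z = 0. Lengths are in m, angles in rad, forces in N, time in s.
With the tool pointing down it reaches from about 0.375 to 0.975 m from the base axis. Payload 3.8 kg.
Tool frame: the origin (TCP) lies at the very end of the fingers, on their centre line; the grasp point (between the pads) lies 19 mm behind it; z points along the fingers, y is the direction in which the jaws open and shut (so a half turn about z gives the same grasp; the last joint's range is limited). The gripper opens to 85 mm and grips with 20 to 120 N. Pads are 22 mm wide; open, the fingers measure 114 mm over their backs; the gripper's body (76 mm by 85 mm) begins 54 mm behind the grasp point. The pads swing forward as they close: fully open they stand 13 mm farther back than shut.
Start: joints at [-1.336, 0.264, 1.604, -0, 1.274, -0.037], TCP at [0.181, -0.65, 0.231] pointing down, gripper open.
Joint ranges: [-2.63, 2.63], [-0.94, 2.18], [0.31, 2.57], [-1.31, 4.45], [0, 2.66], [-2.55, 2.55]. Speed limits (rad/s): [2.57, 2.57, 3.14, 3.14, 3.14, 3.14].

## Interface

Orientations are given as a rotation vector (axis times angle).
In Python, from workcell import status, read_camera, camera_info, order gives the robot as it stands.
- The arm moves only by the tool move_arm, never from a script. Its argument "deltas" is a list of rows, each a list of 3 entries, a list of its own where there are three numbers: the turn, a rotation vector about the world's x, y, z as a fraction of full scale, then the shift along the world's x, y, z as a fraction of full scale, then the closure, from -1 (fully open) to 1 (shut), so that 0 is half open. A call has 1 to 20 rows; each row is the pose to reach, as a shift and turn from the pose commanded when the call began; what a row does not reach only later rows make up. Full scale, the value 1, is 0.1 m for a shift and pi/2 rad for a turn. A row lasts 1/8 s, in which the tool goes at most 62.5 mm and 10.7 degrees, less where a joint would pass 70% of its speed; a pose out of reach is approached as far as the arm can. A call with a number of a shift or a turn outside -1 to 1 is refused whole. A call with a gripper value outside its range is refused whole. The fingers move at their own pace and stop on an object; "grip_force" is the grip in N (left out, the last holds). Time passes only in rows, so rows that repeat a pose let the fingers close. It gives the time, the measured TCP pose, the force and the opening at its end, in the units of the state.
- status.read_state(): the state, without advancing time (a new reading comes with each control period).
- read_camera(name): name is "scene" or "side" or "wrist"; returns (picture, depth): 384x512x3 uint8, red, green, blue; 384x512 float32, m along the optical axis (not along the pixel's ray), 0 where there is no reading.
- camera_info(name): a dict with "K" (3x3 intrinsics, pixels), "D" ([k1, k2, p1, p2, k3] as OpenCV has them; the pictures are not rectified), "R" (3x3) and "t" (3): a world point X has camera coordinates R X + t. Camera axes: x right, y down, z forward; pixel columns grow to the right and rows downward; lengths in m; the calibration is good to about 2 mm. A picture is of the moment at which its call begins: read the wrist's pose just before it. camera_info takes no time and is no camera call; for the wrist camera it gives the pose at the moment of the call.
- order.finish_job(): hands the job in, once; it reports no verdict.
The state is a dict: "time": time; "q": joint angles; "joint_vel": joint speeds; "joint_torque": joint torques, N m; "tool_pos": TCP position; "tcp_rot": TCP orientation; "wrist_force": force on the tool from outside, world axes, zero at the start; "torque": the same for the moment, N m; "width": opening from 0.0 (shut) to 1.0 (fully open).
Only numpy, scipy, OpenCV 4.12 (cv2) and the standard library are available. Lean on these libraries where they do the work, as an engineer would, in place of code of your own. Each camera call takes 0.05 s, during which the arm holds its last target. There are 200 camera calls.

## Working session

There is one attempt and no reset: what is moved stays moved. The work goes in short steps, Python scripts to look and compute and a tool call to move; the robot and the scene stay as the last step left them, time stands still between calls to the robot, and variables do not carry over. Pictures are saved under pics/ and viewed, about 8 in all and at most 12, crops included, and the job is handed in when it is done.

Besides the shell and the picture viewer there is one more tool, called after "Call:" as name(argument=value, ...), one argument or row to a line, values as JSON. move_arm: Moves the arm, as the interface text tells. Its arguments: {"type":"object","properties":{"deltas":{"type":"array","items":{"type":"array"}},"grip_force":{"type":"number"}},"required":["deltas"]}

```bash
mkdir -p pics
cat > h.py <<'E'
import numpy as np, cv2
from workcell import status, read_camera, camera_info, order
def grab(n):
    ci=camera_info(n); p,d=read_camera(n)
    np.savez(f'pics/{n}.npz',p=p,d=d,**{k:np.array(ci[k]) for k in 'KDRt'})
    return p,d,ci
def pts(d,ci):  # world point per pixel
    h,w=d.shape; K,D,R,t=[np.array(ci[k],float) for k in 'KDRt']
    uv=np.stack(np.meshgrid(np.arange(w),np.arange(h)),-1).reshape(-1,1,2).astype(np.float32)
    n=cv2.undistortPoints(uv,K,D).reshape(h,w,2)
    c=np.dstack([n*d[...,None],d]); return (c-t.ravel())@R
def save(p,name): cv2.imwrite('pics/'+name,cv2.cvtColor(p,cv2.COLOR_RGB2BGR))
E
python3 - <<'E'
from h import *
a,_,_=grab('scene');b,_,_=grab('side')
s=status.read_state();print(s)
save(a,'s1.png');save(b,'d1.png')
E
```

```text
{'time': 0.1, 'q': array([-1.33589720e+00,  2.64709892e-01,  1.60526601e+00, -3.99271483e-06,
        1.27371553e+00, -3.68619818e-02]), 'joint_vel': array([-2.51598240e-04, -1.77191529e-03, -4.03145305e-03,  5.72669339e-04,
        1.26010500e-05,  1.05340316e-03]), 'joint_torque': array([ 3.63171521e-04, -5.16706824e+01, -3.68588948e+01, -1.82030544e-05,
        6.28098656e-03, -7.74176616e-07]), 'tool_pos': array([ 0.18105247, -0.64955971,  0.23004949]), 'tcp_rot': array([-3.11056567e+00, -4.25287897e-01,  3.31652939e-04]), 'wrist_force': array([-0.07558409,  0.41819633, -0.21304461]), 'torque': array([0.02889719, 0.02754408, 0.01657698]), 'width': 0.9970379337273846}
```

View pics/s1.png

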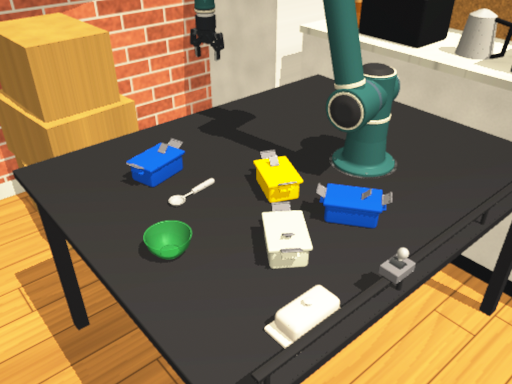

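View pics/d1.png

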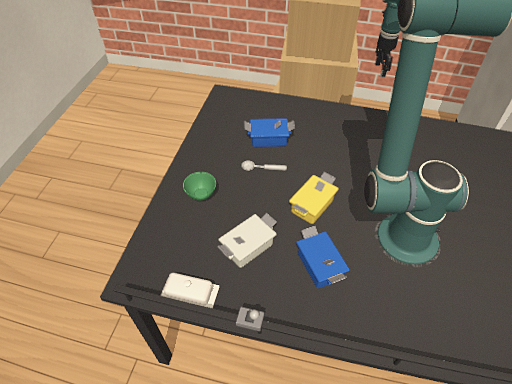

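In the scene view, the white container is at (286,238), with its clips at about (281,208) and (287,255). The look-alikes are blue at (158,163), yellow at (277,178) and blue at (352,204), and the butter dish is the white thing at (305,313). In the side view the container is at (247,240). Only the one at (286,238) is white with clips and a vent flap. I'll confirm that with a crop and measure it.

Run:
```python
from h import *
ims=[]
for n,(x0,y0) in {'scene':(240,195),'side':(200,200)}.items():
    z=np.load(f'pics/{n}.npz'); p=z['p']; P=pts(z['d'],z)
    m=(z['d']>0)&(abs(P[...,2]-0.072)<.006)&(p.min(-1)>110)&(np.ptp(p.astype(int),axis=-1)<50)
    m[:y0]=0;m[y0+80:]=0;m[:,:x0]=0;m[:,x0+80]=0;m[:,x0+90:]=0
    q=P[m][:,:2]; r=cv2.minAreaRect((q*1000).astype(np.float32)); print(n,m.sum(),r,np.median(P[m][:,2]))
    g=P[(P[...,2]>.078)&(P[...,2]<.12)]; c=np.array(r[0])/1000
    g=g[np.hypot(*(g[:,:2]-c).T)<.13]; print(np.round(g[::max(1,len(g)//25)],3).tolist())
    ims.append(cv2.resize(p[y0:y0+80,x0:x0+90],None,fx=4.4,fy=4.4,interpolation=cv2.INTER_CUBIC))
save(np.hstack(ims),'c1.png')
```

```text
scene 1729 ((502.10699462890625, 149.57481384277344), (271.9560852050781, 149.61416625976562), 34.804195404052734) 0.07259692958454807
[[0.477, 0.088, 0.084], [0.467, 0.093, 0.082], [0.46, 0.101, 0.083], [0.494, 0.078, 0.082], [0.488, 0.087, 0.085], [0.48, 0.094, 0.085], [0.47, 0.1, 0.083], [0.461, 0.107, 0.083], [0.494, 0.082, 0.081], [0.486, 0.09, 0.082], [0.477, 0.095, 0.081], [0.47, 0.104, 0.082], [0.501, 0.082, 0.081], [0.491, 0.087, 0.08], [0.483, 0.094, 0.08], [0.474, 0.105, 0.081], [0.502, 0.084, 0.079], [0.491, 0.095, 0.08], [0.479, 0.102, 0.079], [0.466, 0.112, 0.078], [0.488, 0.1, 0.079], [0.556, 0.191, 0.078], [0.568, 0.203, 0.088], [0.565, 0.214, 0.093], [0.558, 0.221, 0.094], [0.573, 0.209, 0.091], [0.565, 0.215, 0.091], [0.555, 0.218, 0.087], [0.567, 0.213, 0.087], [0.569, 0.208, 0.082], [0.577, 0.255, 0.078]]
side 1397 ((533.1492919921875, 169.44491577148438), (194.66148376464844, 111.12588500976562), 54.29231643676758) 0.0726254191386384
[[0.498, 0.071, 0.083], [0.502, 0.082, 0.079], [0.491, 0.087, 0.082], [0.48, 0.09, 0.085], [0.469, 0.09, 0.082], [0.468, 0.097, 0.086], [0.464, 0.1, 0.086], [0.457, 0.101, 0.084], [0.472, 0.11, 0.079], [0.557, 0.153, 0.079], [0.562, 0.186, 0.078], [0.575, 0.207, 0.092], [0.556, 0.195, 0.082], [0.555, 0.199, 0.082], [0.556, 0.207, 0.088], [0.557, 0.215, 0.093], [0.556, 0.218, 0.092], [0.552, 0.219, 0.089], [0.61, 0.239, 0.08], [0.593, 0.238, 0.079], [0.602, 0.252, 0.084], [0.592, 0.252, 0.084], [0.583, 0.252, 0.08], [0.585, 0.265, 0.088], [0.577, 0.268, 0.09], [0.574, 0.269, 0.087]]
```

View pics/c1.png

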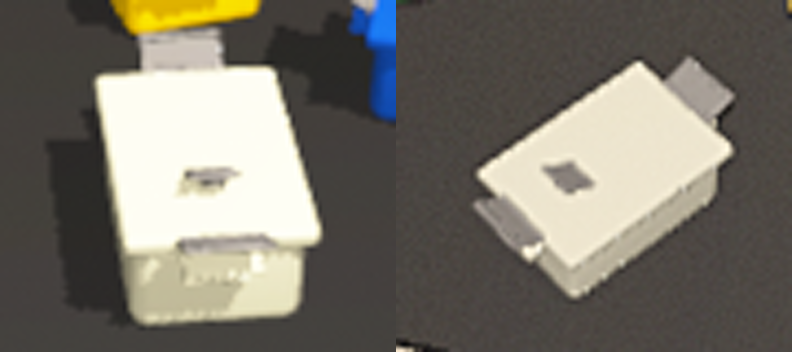

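The crop confirms it: a white lid, with the vent flap toward the far end, which is the lower one in the scene view and the lower left one in the side view. So the plain clip is the one near the yellow box. Next I'll tighten the lid fit.

Run:
```python
from h import *
allq=[]
for n in ('scene','side'):
    z=np.load(f'pics/{n}.npz'); p=z['p']; P=pts(z['d'],z)
    m=((z['d']>0)&(P[...,2]>.069)&(P[...,2]<.076)&(p.min(-1)>150)&(np.hypot(P[...,0]-.53,P[...,1]-.17)<.13)).astype(np.uint8)
    m=cv2.morphologyEx(m,cv2.MORPH_OPEN,np.ones((3,3)))
    k,l,s,c=cv2.connectedComponentsWithStats(m); i=1+s[1:,4].argmax(); q=P[l==i]
    r=cv2.minAreaRect((q[:,:2]*1000).astype(np.float32)); print(n,len(q),r,np.median(q[:,2]))
    # yaw, frame centre, grey features
    w,h=r[1]; a=np.radians(r[2] if w>h else r[2]+90); u=np.array([np.cos(a),np.sin(a)]); u*=np.sign(u@[.1,.16]); v=np.array([-u[1],u[0]])
    c=np.array(r[0])/1000; L=np.dstack([(P[...,:2]-c)@u,(P[...,:2]-c)@v,P[...,2]])*1000
    print('yaw',np.degrees(np.arctan2(u[1],u[0])),u)
    for nm,x0,x1 in (('plain',-112,-84),('vent',84,115),('flap',20,60)):
        g=L[(L[...,0]>x0)&(L[...,0]<x1)&(abs(L[...,1])<32)&(L[...,2]>(78))&(L[...,2]<110)&(p.max(-1)<190)]
        if len(g): print(nm,len(g),g.min(0).round(),g.max(0).round(),np.median(g,0).round())
s=np.load('pics/scene.npz');P=pts(s['d'],s);p=s['p'].astype(int)
for nm,m in (('yellow',(p[...,0]>150)&(p[...,2]<60)&(P[...,2]>.01)&(P[...,2]<.12)&(np.hypot(P[...,0]-.45,P[...,1])<.15)),('blue',(p[...,2]>120)&(p[...,0]<60)&(P[...,2]>.01)&(np.hypot(P[...,0]-.45,P[...,1]-.2)<.2))):
    print(nm,m.sum(),P[m].min(0),P[m].max(0))
print(camera_info('scene')['t'])
```

```text
scene 1547 ((536.3218994140625, 171.06143188476562), (174.09388732910156, 108.57405853271484), 54.491455078125) 0.07259241535966092
yaw 54.491455078125 [0.58082436 0.8140289 ]
plain 38 [-104.  -26.   79.] [-91.  24.  87.] [-98.  -0.  83.]
vent 34 [ 92. -25.  78.] [108.  25.  89.] [105.  -7.  85.]
flap 25 [ 40. -14.  81.] [54.  5. 93.] [50. -3. 88.]
side 847 ((535.9994506835938, 174.28402709960938), (157.15277099609375, 109.09680938720703), 53.75103759765625) 0.07256995989955571
yaw 53.75103759765625 [0.59129504 0.80645531]
plain 61 [-107.  -30.   78.] [-85.  21.  89.] [-99.   1.  81.]
vent 57 [ 86. -26.  79.] [104.  26.  90.] [99.  1. 84.]
flap 44 [ 25. -12.  79.] [50. 13. 96.] [40.  1. 88.]
yellow 1281 [ 0.30569174 -0.13059298  0.01031876] [0.43613305 0.04154534 0.08838227]
blue 1864 [0.25090743 0.0964162  0.01001244] [0.37881086 0.28235316 0.07707555]
[ 0.36809201 -0.12199463  1.64348697]
```

Call:
move_arm(
  deltas=[
    [[0,0,0.1],[0.35,0.5,0.5],1],
    [[0,0,0.2],[0.7,1,1],1],
    [[0,0,0.2],[0.7,1,1],1],
  ],
)

```text
time: 0.48
tool_pos: [0.2525, -0.5493, 0.3337]
tcp_rot: [3.005, 0.907, 0.001]
wrist_force: [-0.2, -0.3, 0.3]
width: 0.376
```

Call:
move_arm(
  deltas=[
    [[0,0,0.1],[0.4,0.5,0],1],
    [[0,0,0.2],[0.8,1,0],1],
  ],
)

```text
time: 0.72
tool_pos: [0.3298, -0.4516, 0.3309]
tcp_rot: [2.828, 1.368, -0.0]
wrist_force: [0.3, -0.6, -0.6]
width: 0.002
```

Call:
move_arm(
  deltas=[
    [[0,0,0.02],[0.3,0.5,0],1],
    [[0,0,0.027],[0.6,1,0],1],
  ],
)

```text
time: 0.98
tool_pos: [0.3898, -0.351, 0.3304]
tcp_rot: [-2.8, -1.423, 0.001]
wrist_force: [0.5, -0.1, 0.7]
width: -0.0
```

Call:
move_arm(
  deltas=[
    [[0,0,0],[0.2,0.5,0],1],
    [[0,0,0],[0.4,1,0],1],
  ],
)

```text
time: 1.23
tool_pos: [0.4295, -0.251, 0.3304]
tcp_rot: [-2.8, -1.422, 0.001]
wrist_force: [1.1, 0.1, -0.1]
width: 0.001
```

Call:
move_arm(
  deltas=[
    [[0,0,0],[0.1,0.5,0],1],
    [[0,0,0],[0.2,1,0],1],
  ],
)

```text
time: 1.48
tool_pos: [0.4492, -0.1511, 0.3304]
tcp_rot: [-2.801, -1.422, 0.002]
wrist_force: [-0.2, -0.4, 0.3]
width: 0.002
```

Call:
move_arm(
  deltas=[
    [[0,0,0],[0.1,0.5,0],1],
    [[0,0,0],[0.2,1,0],1],
  ],
)

```text
time: 1.72
tool_pos: [0.4692, -0.0512, 0.3305]
tcp_rot: [2.801, 1.422, -0.001]
wrist_force: [0.7, -0.0, -0.8]
width: 0.001
```

Call:
move_arm(
  deltas=[
    [[0,0,0],[0,0.5,0],1],
    [[0,0,0],[0,1,0],1],
    [[0,0,0],[0,1,0],1],
  ],
)

```text
time: 2.1
tool_pos: [0.4688, 0.05, 0.3304]
tcp_rot: [-2.796, -1.43, 0.002]
wrist_force: [0.5, -0.8, 0.1]
width: -0.002
```

```bash
cat > fit.py <<'E'
from h import *
import sys
tag=sys.argv[1]
p,d,ci=grab('wrist'); P=pts(d,ci); save(p,f'w{tag}.png')
print('cam',(-np.array(ci['R']).T@np.ravel(ci['t'])).round(3), status.read_state()['tool_pos'])
m=((d>0)&(P[...,2]>.069)&(P[...,2]<.076)&(p.min(-1)>150)&(np.hypot(P[...,0]-.535,P[...,1]-.173)<.12)).astype(np.uint8)
k,l,s,c=cv2.connectedComponentsWithStats(m); i=1+s[1:,4].argmax(); q=P[l==i]
r=cv2.minAreaRect((q[:,:2]*1000).astype(np.float32)); print(len(q),r,np.median(q[:,2]))
w,h=r[1]; a=np.radians(r[2] if w>h else r[2]+90); u=np.array([np.cos(a),np.sin(a)]); u*=np.sign(u@[.1,.16]); v=np.array([-u[1],u[0]])
c=np.array(r[0])/1000; L=np.dstack([(P[...,:2]-c)@u,(P[...,:2]-c)@v,P[...,2]])*1000
print('yaw',np.degrees(np.arctan2(u[1],u[0])))
for nm,x0,x1,z0 in (('plain',-112,-82,40),('vent',82,115,40),('flap',20,60,78)):
    g=L[(d>0)&(L[...,0]>x0)&(L[...,0]<x1)&(abs(L[...,1])<30)&(L[...,2]>z0)&(L[...,2]<110)&(p.max(-1)<190)]
    if len(g): f=np.polyfit(g[:,0],g[:,2],1); print(nm,len(g),g.min(0).round(),g.max(0).round(),'slope deg',np.degrees(np.arctan(f[0])).round(1))
E
python3 fit.py 1
```

```text
cam [0.518 0.117 0.471] [0.46896233 0.04838042 0.3304918 ]
8079 ((527.4475708007812, 157.10980224609375), (117.42339324951172, 107.93580627441406), 54.72003173828125) 0.07034189430925128
yaw 54.72003173828125
plain 101 [-85. -24.  78.] [-82.  24.  84.] slope deg 43.7
flap 168 [ 48. -13.  78.] [56. 13. 83.] slope deg 22.8
```

View pics/w1.png

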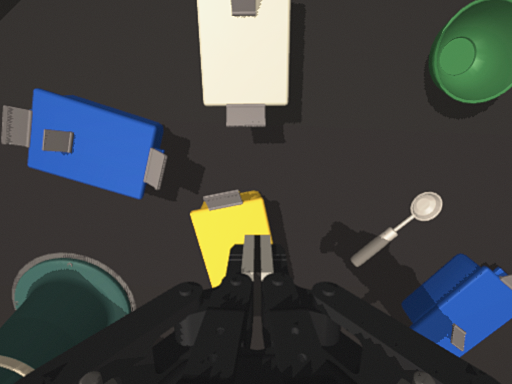

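The wrist view shows the white container at the top centre, lid near edge on row 105, columns 203 to 290. The raised plain clip is at (245,115) and the vent flap at (245,5), with the yellow box below. The views agree to about 3 mm. I'll hover above the plain clip and check once from there.

Call:
move_arm(
  deltas=[
    [[0,0,0],[0.12,0.45,-0.5],1],
    [[0,0,0],[0.12,0.45,-1],1],
    [[0,0,0],[0.12,0.45,-1],1],
  ],
)

```text
time: 2.52
tool_pos: [0.4773, 0.0907, 0.2258]
tcp_rot: [-2.798, -1.423, 0.018]
wrist_force: [-0.4, -0.8, 0.2]
width: 0.001
```

```bash
python3 fit.py 2
```

```text
cam [0.528 0.158 0.366] [0.4797494  0.09092119 0.22936734]
15143 ((530.858154296875, 162.13211059570312), (129.02626037597656, 107.91735076904297), 54.71583557128906) 0.07038976636436922
yaw 54.71583557128906
plain 491 [-91. -24.  76.] [-82.  25.  84.] slope deg -25.2
flap 803 [ 42. -14.  78.] [60. 13. 90.] slope deg 32.9
```

View pics/w2.png

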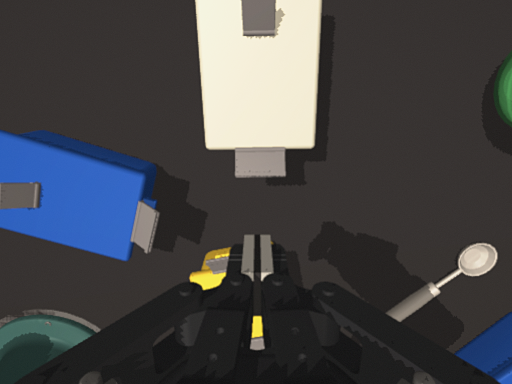

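The close view puts the clip at (260,162) and the lid near edge on row 149, which gives the near lid edge at (0.4936, 0.1094), the same as before. The press point is (0.483, 0.095).

Call:
move_arm(
  deltas=[
    [[0,0,0],[0.02,0.02,-0.5],1],
    [[0,0,0],[0.02,0.02,-1],1],
    [[0,0,0],[0.02,0.02,-1],1],
    [[0,0,0],[0.02,0.02,-1],1],
  ],
)

```text
time: 3.08
tool_pos: [0.4859, 0.094, 0.1347]
tcp_rot: [2.799, 1.424, 0.007]
wrist_force: [-0.3, 0.6, 0.3]
width: 0.001
```

Call:
move_arm(
  deltas=[
    [[0,0,0],[-0.02,0.01,-0.2],1],
    [[0,0,0],[-0.02,0.01,-0.35],1],
    [[0,0,0],[-0.02,0.01,-0.42],1],
    [[0,0,0],[-0.02,0.01,-0.48],1],
    [[0,0,0],[-0.02,0.01,-0.53],1],
    [[0,0,0],[-0.02,0.01,-0.58],1],
  ],
)

```text
time: 3.82
tool_pos: [0.4817, 0.0954, 0.0734]
tcp_rot: [2.799, 1.426, 0.001]
wrist_force: [0.2, -0.9, 1.1]
width: -0.002
```

Call:
move_arm(
  deltas=[
    [[0,0,0],[0,0,-0.03],1],
    [[0,0,0],[0,0,-0.06],1],
    [[0,0,0],[0,0,-0.09],1],
    [[0,0,0],[0,0,-0.09],1],
  ],
)

```text
time: 4.32
tool_pos: [0.482, 0.0957, 0.0651]
tcp_rot: [-2.799, -1.426, -0.002]
wrist_force: [-1.0, 0.1, 7.0]
width: -0.001
```

Call:
move_arm(
  deltas=[
    [[0,0,0],[0,0,-0.02],1],
    [[0,0,0],[0,0,-0.04],1],
    [[0,0,0],[0,0,-0.04],1],
  ],
)

```text
time: 4.7
tool_pos: [0.4823, 0.0957, 0.0645]
tcp_rot: [-2.799, -1.427, -0.001]
wrist_force: [-12.7, -2.1, 32.6]
width: -0.0
```

The force jumped to 33 N at z = 64.5 mm, so this is the stop. I'll raise the arm and check.

Call:
move_arm(
  deltas=[
    [[0,0,0],[0,0,0.3],1],
    [[0,0,0],[0,0,0.8],1],
    [[0,0,0],[0.3,0.4,1],1],
    [[0,0,0],[0.6,0.8,1],1],
    [[0,0,0],[0.6,0.8,1],1],
  ],
)

```text
time: 5.32
tool_pos: [0.5431, 0.1778, 0.1604]
tcp_rot: [-2.797, -1.429, -0.003]
wrist_force: [-0.4, -0.5, -0.1]
width: -0.002
```

```bash
python3 fit.py 3
python3 - <<'E'
from h import *
a,_,_=grab('scene');b,_,_=grab('side')
c=[cv2.resize(x,None,fx=4.4,fy=4.4,interpolation=cv2.INTER_CUBIC) for x in (a[195:275,240:330],b[200:280,200:290])]
save(np.hstack(c),'c3.png')
E
```

```text
cam [0.592 0.245 0.302] [0.54135461 0.17630617 0.159528  ]
17510 ((539.3724365234375, 174.1600341796875), (157.5835418701172, 107.82426452636719), 54.70991897583008) 0.07041858485505942
yaw 54.70991897583008
vent 2390 [ 82. -25.  70.] [104.  25.  86.] slope deg 31.4
flap 895 [ 28. -14.  78.] [50. 14. 92.] slope deg 32.0
```

View pics/c3.png

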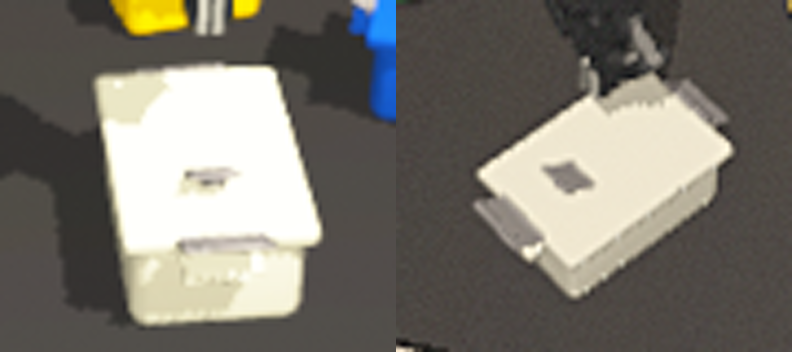

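The plain clip now hangs below the lid: it is hidden in the scene crop and narrow in the side crop at (703,103). The container hasn't moved. I'll get the angle from the side depth.

```bash
cat > ang.py <<'E'
from h import *
import sys
n=sys.argv[1]; sg=float(sys.argv[2])
z=np.load(f'pics/{n}.npz'); P=pts(z['d'],z); p=z['p'].astype(int)
u=np.array([.578,.816]); v=np.array([-.816,.578]); c=np.array([float(sys.argv[3]),float(sys.argv[4])])
x=sg*((P[...,:2]-c)@u)*1000; y=(P[...,:2]-c)@v*1000; h=P[...,2]*1000
m=(x>80)&(x<112)&(abs(y)<23)&(h>40)&(h<95)&(p.max(-1)<190)&(p.min(-1)>60)
print(m.sum())
for a in range(80,112,3):
    k=m&(x>=a)&(x<a+3)
    if k.any(): print(a,k.sum(),np.median(h[k]).round(1))
f=np.polyfit(x[m],h[m],1); print('angle',np.degrees(np.arctan(f[0])))
E
python3 ang.py side -1 .538 .174
```

```text
55
80 9 73.6
83 5 71.6
86 2 67.4
89 10 66.2
92 2 62.4
95 7 61.1
98 5 58.4
101 12 57.5
104 3 53.6
angle -38.98068431755048
```

The plain clip is at -39 degrees, a joint value of about 1.2, so it is shut. Next is the vent-end clip, press point (0.596, 0.254).

Call:
move_arm(
  deltas=[
    [[0,0,0],[0.27,0.39,0],1],
    [[0,0,0],[0.54,0.78,0],1],
    [[0,0,0],[0.54,0.78,-0.2],1],
    [[0,0,0],[0.54,0.78,-0.4],1],
    [[0,0,0],[0.54,0.78,-0.5],1],
    [[0,0,0],[0.54,0.78,-0.5],1],
  ],
)

```text
time: 6.22
tool_pos: [0.5936, 0.2519, 0.1084]
tcp_rot: [-2.8, -1.425, 0.006]
wrist_force: [-1.4, 0.3, -0.8]
width: -0.003
```

Call:
move_arm(
  deltas=[
    [[0,0,0],[0.02,0.03,-0.1],1],
    [[0,0,0],[0.02,0.03,-0.18],1],
    [[0,0,0],[0.02,0.03,-0.23],1],
    [[0,0,0],[0.02,0.03,-0.28],1],
    [[0,0,0],[0.02,0.03,-0.33],1],
    [[0,0,0],[0.02,0.03,-0.36],1],
  ],
)

```text
time: 6.98
tool_pos: [0.5975, 0.2565, 0.0743]
tcp_rot: [2.799, 1.426, 0.001]
wrist_force: [0.4, -0.1, 1.6]
width: -0.002
```

Call:
move_arm(
  deltas=[
    [[0,0,0],[0,0,-0.03],1],
    [[0,0,0],[0,0,-0.05],1],
    [[0,0,0],[0,0,-0.07],1],
    [[0,0,0],[0,0,-0.07],1],
  ],
)

```text
time: 7.48
tool_pos: [0.5973, 0.2562, 0.067]
tcp_rot: [2.799, 1.426, -0.0]
wrist_force: [-0.4, -0.2, -0.2]
width: -0.003
```

Call:
move_arm(
  deltas=[
    [[0,0,0],[0,0,-0.02],1],
    [[0,0,0],[0,0,-0.03],1],
    [[0,0,0],[0,0,-0.03],1],
  ],
)

```text
time: 7.85
tool_pos: [0.5971, 0.2563, 0.064]
tcp_rot: [-2.799, -1.426, 0.001]
wrist_force: [0.6, -0.5, 0.1]
width: 0.003
```

Call:
move_arm(
  deltas=[
    [[0,0,0],[0,0,-0.02],1],
    [[0,0,0],[0,0,-0.03],1],
    [[0,0,0],[0,0,-0.03],1],
  ],
)

```text
time: 8.22
tool_pos: [0.5972, 0.2564, 0.0611]
tcp_rot: [-2.799, -1.426, 0.0]
wrist_force: [-0.1, -0.1, 1.2]
width: 0.001
```

The force is still low, so I'll measure the clip before going on.

```bash
python3 - <<'E'
from h import *
a,_,_=grab('scene');b,_,_=grab('side');w,_,_=grab('wrist')
c=[cv2.resize(x,None,fx=5,fy=5,interpolation=cv2.INTER_CUBIC) for x in (a[205:285,250:330],b[200:280,200:280])]
save(np.hstack(c),'c4.png')
E
for n in side wrist scene; do python3 ang.py $n 1 .5394 .1742; done
```

```text
40
83 2 63.3
86 4 64.2
89 3 62.8
92 5 57.4
95 5 57.5
98 3 57.5
104 2 77.6
107 13 78.2
110 3 78.5
angle 39.889905722441625
1267
83 64 66.1
86 135 64.0
89 157 61.7
92 181 59.5
95 185 57.0
98 134 56.2
101 236 55.1
107 83 79.8
110 92 80.8
angle 20.835755537962577
119
80 12 70.3
83 11 68.3
86 9 65.5
89 8 63.5
92 9 61.8
95 4 58.7
98 7 58.1
101 8 58.4
104 18 82.7
107 23 75.9
110 10 79.5
angle 22.219367467168034
```

View pics/c4.png

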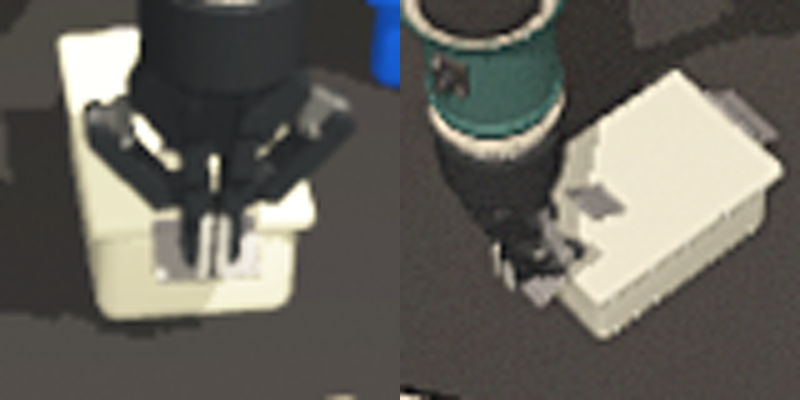

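The clip (side panels at (170,250) and (245,255) in the scene crop) slopes down about 37 degrees, so it is already nearly at the stop. I'll press until I feel it.

Call:
move_arm(
  deltas=[
    [[0,0,0],[0,0,-0.02],1],
    [[0,0,0],[0,0,-0.02],1],
  ],
)

```text
time: 8.62
tool_pos: [0.5978, 0.2568, 0.0599]
tcp_rot: [-2.799, -1.426, -0.002]
wrist_force: [-0.2, 1.6, 2.8]
width: -0.002
```

Call:
move_arm(
  deltas=[
    [[0,0,0],[0,0,-0.02],1],
    [[0,0,0],[0,0,-0.02],1],
  ],
)

```text
time: 8.88
tool_pos: [0.5986, 0.2573, 0.0589]
tcp_rot: [-2.799, -1.426, -0.005]
wrist_force: [-1.2, 1.6, 7.8]
width: -0.002
```

The force is 8 N and rising, so the clip is at its stop. I'll raise the arm to above the vent flap and check the clip.

Call:
move_arm(
  deltas=[
    [[0,0,0],[0,0,0.3],1],
    [[0,0,0],[0,0,0.8],1],
    [[0,0,0],[-0.33,-0.46,0.8],1],
    [[0,0,0],[-0.33,-0.46,0.8],1],
  ],
)

```text
time: 9.38
tool_pos: [0.5608, 0.2077, 0.1359]
tcp_rot: [-2.8, -1.424, 0.008]
wrist_force: [-0.3, -0.6, 0.1]
width: 0.001
```

```bash
python3 fit.py 5; python3 ang.py wrist 1 .5394 .1742
python3 - <<'E'
from h import *
grab('scene');grab('side');print(status.read_state()['tool_pos'])
E
python3 ang.py scene 1 .5394 .1742;python3 ang.py side -1 .538 .174|tail -1
```

```text
cam [0.611 0.275 0.277] [0.56236525 0.20900297 0.13623955]
11980 ((552.8197021484375, 193.18020629882812), (114.91058349609375, 107.9443359375), 54.780860900878906) 0.07041836265936219
yaw 54.780860900878906
plain 57 [-106.   -1.   69.] [-93.   7.  73.] slope deg -7.1
flap 357 [ 20. -14.  87.] [27. 13. 92.] slope deg 11.8
2272
80 348 70.4
83 307 66.2
86 314 63.9
89 307 61.2
92 299 58.7
95 286 56.1
98 270 55.6
101 141 54.3
angle -38.410202721245746
[0.56425345 0.21041453 0.13682733]
1
98 1 53.2
angle 14.917264704499875
angle -37.914097181284866ang.py:12: RankWarning: Polyfit may be poorly conditioned
  f=np.polyfit(x[m],h[m],1); print('angle',np.degrees(np.arctan(f[0])))
```

Both clips measure about -38 degrees (joint value around 1.2). Now I'll press the vent flap, with the TCP 44 mm along container x.

Call:
move_arm(
  deltas=[
    [[0,0,0],[0,0,-0.2],1],
    [[0,0,0],[0,0,-0.35],1],
    [[0,0,0],[0,0,-0.42],1],
    [[0,0,0],[0,0,-0.48],1],
    [[0,0,0],[0,0,-0.53],1],
    [[0,0,0],[0,0,-0.57],1],
    [[0,0,0],[0,0,-0.57],1],
  ],
)

```text
time: 10.4
tool_pos: [0.5641, 0.2101, 0.08]
tcp_rot: [2.799, 1.426, -0.001]
wrist_force: [0.3, -0.9, 0.5]
width: 0.004
```

Call:
move_arm(
  deltas=[
    [[0,0,0],[0,0,-0.02],1],
    [[0,0,0],[0,0,-0.03],1],
    [[0,0,0],[0,0,-0.03],1],
  ],
)

```text
time: 10.78
tool_pos: [0.5643, 0.2103, 0.0773]
tcp_rot: [2.799, 1.426, -0.0]
wrist_force: [0.0, 0.7, -0.0]
width: -0.002
```

Call:
move_arm(
  deltas=[
    [[0,0,0],[0,0,-0.02],1],
    [[0,0,0],[0,0,-0.02],1],
  ],
)

```text
time: 11.02
tool_pos: [0.5644, 0.2104, 0.076]
tcp_rot: [2.799, 1.426, 0.0]
wrist_force: [-1.1, -0.2, 4.8]
width: -0.003
```

It's at z = 76 mm with 5 N, so the flap is flat. I'll retreat upward and check.

Call:
move_arm(
  deltas=[
    [[0,0,0],[0,0,0.3],1],
    [[0,0,0],[0,0,0.8],1],
    [[0,0,0],[-0.3,-0.5,1],1],
    [[0,0,0],[-0.6,-1,1],1],
    [[0,0,0],[-0.6,-1,1],1],
  ],
)

```text
time: 11.65
tool_pos: [0.5018, 0.1078, 0.1748]
tcp_rot: [2.801, 1.422, -0.003]
wrist_force: [0.4, 0.3, 1.2]
width: 0.003
```

Call:
move_arm(
  deltas=[
    [[0,0,0],[-0.2,-0.5,0.5],1],
    [[0,0,0],[-0.4,-1,1],1],
    [[0,0,0],[-0.4,-1,1],1],
  ],
)

```text
time: 12.02
tool_pos: [0.4656, 0.0093, 0.2783]
tcp_rot: [2.798, 1.423, 0.007]
wrist_force: [0.8, 0.4, -0.3]
width: -0.0
```

```bash
python3 fit.py 6
python3 - <<'E'
from h import *
a,_,_=grab('scene');b,_,_=grab('side')
c=[cv2.resize(x,None,fx=4.4,fy=4.4,interpolation=cv2.INTER_CUBIC) for x in (a[195:275,240:330],b[200:280,200:290])]
save(np.hstack(c),'c6.png'); print(status.read_state()['wrist_force'])
for n in ('scene','side'):
    z=np.load(f'pics/{n}.npz');P=pts(z['d'],z);L=(P[...,:2]-[.538,.174]);x=L@[.578,.816]*1000;y=L@[-.816,.578]*1000;h=P[...,2]*1000
    m=(abs(x-40)<16)&(abs(y)<14)&(h>60)&(h<120);print(n,'flap h max/median',h[m].max(),np.median(h[m]))
E
python3 ang.py scene 1 .5394 .1742|tail -1;python3 ang.py side -1 .538 .174|tail -1
```

```text
cam [0.514 0.077 0.42 ] [0.46556764 0.00850901 0.27904856]
7098 ((513.8399658203125, 138.0089111328125), (71.47339630126953, 107.37637329101562), 54.504608154296875) 0.07032539436768817
yaw 144.50460815429688
[ 0.18995918 -0.35752229 -1.82038689]
scene flap h max/median 79.86338666682693 76.61224747504643
side flap h max/median 82.34827306975282 76.27860035488004
angle -39.43344194883514
angle -37.845868332881764
```

View pics/c6.png

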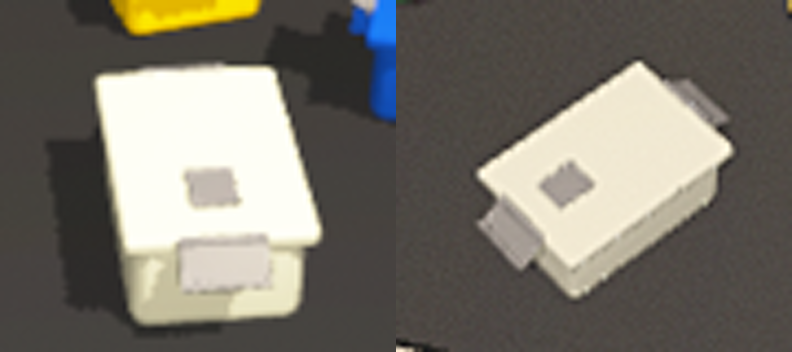

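In the crop, both clips are folded down and the flap lies flat at (212,187) and (567,184). Its median height is 76.3 to 76.6 mm, and the container is where it started.

```bash
python3 -c "
from workcell import order; print(order.finish_job())"
```

```text
the job is handed in; nothing more can be done
None
```

The white container is sealed and the job is handed in; the system reports no verdict. With the fingers shut, I pressed the plain clip to its stop, then the vent-end clip, then the vent flap flat. It took about 12 s.

**Last checks**
- **Clips:** both slope about 38–39° below level, a joint value of about 1.2 (shut is 1.22).
- **Vent flap:** its top is at about 76 mm, which is flat. I judged this from height and did not fit its tilt.
- **Container:** it looks unmoved in the final images, to within a few mm. The last wrist fit saw only part of the lid, so I did not use it.
- **Arm:** it ended clear, about 0.28 m up.
- **Bystanders:** the arm never came near the bowl, butter dish, spoon or switch. I did not measure them again at the end.

**Readings that disagreed or stood out**
- The camera views disagreed by about 3 mm on the container's position, which did not affect the presses.
- The plain clip's stop gave a 33 N peak at the fingertips.
- The vent clip showed almost no force until near its stop, so I confirmed it from depth before pressing the flap.

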